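# Fill the ware board with two rows of beakers

### The arm

A 6-joint arm with a two-finger parallel gripper is mounted at the origin on the work surface. World frame = base frame: x ahead of the robot, y to its left, z up, the work surface at z = 0. Lengths are in mm, angles in rad, forces in N, time in s.
With the tool pointing down it reaches from about 400 to 925 mm from the base axis. Payload 12.5 kg.
Tool frame: the origin (TCP) lies on the centre line of the jaws, within the pads' length; the fingertips stand 17 mm ahead of it and the grasp point (between the pads) lies 2 mm behind it; z points along the fingers, y is the line along which they close (so a half turn about z gives the same grasp; the last joint's range is limited). The gripper opens to 95 mm and grips with 3 to 60 N. Pads are 20 mm wide; open, the fingers measure 119 mm over their backs; the gripper's body (75 mm by 180 mm) begins 59 mm behind the grasp point.
Start: joints at [-1.43, 0.491, 1.559, -0, 1.092, -0.106], TCP at [152.711, -606.073, 231.661] pointing down, gripper open.
Joint ranges: [-3.1, 3.1], [-0.84, 2.19], [0.05, 2.79], [-1.13, 4.28], [0.06, 2.93], [-2.69, 2.69]. Speed limits (rad/s): [2.22, 2.22, 2.79, 3.14, 3.14, 3.14].

### API

Orientations are given as [roll, pitch, yaw] about the fixed x, y, z axes, in that order (R = Rz(yaw) Ry(pitch) Rx(roll)).
In Python, from cell import env gives the robot as it stands.
- The arm moves only by the tool drive_tool, never from a script. Its argument "deltas" is text: rows parted by semicolons, each of 4 numbers parted by spaces: the shift along the world's x, y, z normalised to -1 to 1, where 1 is 100 mm, then the turn about the world's z normalised to -1 to 1, where 1 is 180 degrees. A call has 1 to 10 rows; each row shifts and turns the commanded pose from where the row before left it; what a row does not reach is not made up. A row lasts 1/12 s, in which the tool goes at most 41.7 mm and 7.16 degrees, less where a joint would pass 70% of its speed; a pose out of reach is approached as far as the arm can. A call with a number of a shift or a turn outside -1 to 1 is refused whole. A call with a gripper value outside its range is refused whole. "gripper" is the closure, from 0 (fully open) to 1 (shut), set as the call begins (left out, the last holds). The fingers move at their own pace and stop on an object; the grip force is fixed at half the most. Time passes only in rows, so rows that do not move let the fingers close. It gives the time, the measured TCP pose, the force, the opening and the grip force at its end, in the units of the state.
- env.state(): the state, without advancing time (a new reading comes with each control period).
- env.read_camera(name): name is "side" or "top"; returns (picture, depth): 384x512x3 uint8, red, green, blue; 384x512 float32, mm along the optical axis (not along the pixel's ray), 0 where there is no reading.
- env.camera_params(name): a dict with "mtx" (3x3 intrinsics, pixels), "camera_from_world" (4x4, takes a point from world to camera coordinates). Camera axes: x right, y down, z forward; pixel columns grow to the right and rows downward; lengths in mm; the calibration is good to about 2 mm. A picture is of the moment at which its call begins. camera_params takes no time and is no camera call.
- env.job_done(): hands the job in; it is judged then, once.
The state is a dict: "t": time; "joints": joint angles; "qvel": joint speeds; "tau": joint torques, N m; "eef_pos": TCP position; "tcp_rot": TCP orientation; "ft_force": force on the tool from outside, world axes, zero at the start; "moment": the same for the moment, N m; "opening": opening from 0.0 (shut) to 1.0 (fully open); "grip_force": force on a finger pad.
Only numpy, scipy, OpenCV 4.12 (cv2) and the standard library are available. Lean on these libraries where they do the work, as an engineer would, in place of code of your own. Each camera call takes 0.05 s, during which the arm holds its last target. There are 200 camera calls.

### The job

Finish filling the ware board: stand the fallen beaker up and bring over the two loose beakers of the same kind from the bench, so that the board carries two straight, evenly spaced rows of three, all standing mouth up. The ware is brittle: set each beaker down gently on the board rather than letting it drop, do not knock over those that are standing, and leave the bowl, the bottle and the mug where they are.

Things in the scene. Friction and masses are not known exactly. Their poses are not given: they have to be found in the camera images.
- board: fixed ware board, pale grey (dusty ply), 230 mm (its x) by 370 mm (its y, roughly along world y), top 30 mm above the bench. Origin: centre of its underside. Six unmarked places: two rows along y, 57.5 mm either side of its centre line, places 115 mm apart, the middle ones at mid-length. At first the -y column is empty; three beakers stand and one lies in the other four
- place_near1 (a point): point on the board's top face where the axis of a beaker belongs: row nearer the robot (-x side of the board), column at the +y end; axes as the board's. Any of the six beakers may stand in any place
- place_near2 (a point): point on the board's top face where the axis of a beaker belongs: row nearer the robot (-x side of the board), middle column; axes as the board's. Any of the six beakers may stand in any place
- place_near3 (a point): point on the board's top face where the axis of a beaker belongs: row nearer the robot (-x side of the board), column at the -y end, empty at the start; axes as the board's. Any of the six beakers may stand in any place
- place_far1 (a point): point on the board's top face where the axis of a beaker belongs: row farther from the robot (+x side of the board), column at the +y end; axes as the board's. Any of the six beakers may stand in any place
- place_far2 (a point): point on the board's top face where the axis of a beaker belongs: row farther from the robot (+x side of the board), middle column; axes as the board's. Any of the six beakers may stand in any place
- place_far3 (a point): point on the board's top face where the axis of a beaker belongs: row farther from the robot (+x side of the board), column at the -y end, empty at the start; axes as the board's. Any of the six beakers may stand in any place
- beaker1: biscuit-fired beaker, pinkish brown, standing mouth up on the board: open straight cylinder, 62 mm outside diameter, 80 mm tall, wall 5 mm, floor 6 mm, foot 57 mm across, 0.13 to 0.23 kg. Origin on its axis at half height, 40 mm above its underside; its z axis points out of its mouth
- beaker2: biscuit-fired beaker, pinkish brown, standing mouth up on the board: open straight cylinder, 62 mm outside diameter, 80 mm tall, wall 5 mm, floor 6 mm, foot 57 mm across, 0.13 to 0.23 kg. Origin on its axis at half height, 40 mm above its underside; its z axis points out of its mouth
- beaker3: biscuit-fired beaker, pinkish brown, standing mouth up on the board: open straight cylinder, 62 mm outside diameter, 80 mm tall, wall 5 mm, floor 6 mm, foot 57 mm across, 0.13 to 0.23 kg. Origin on its axis at half height, 40 mm above its underside; its z axis points out of its mouth
- fallen: the fallen beaker, same kind as beaker1, lying on its side in its place on the board, mouth towards any direction; faint flats keep it from rolling by itself. Origin on its axis at half height, 30 mm above the board while it lies; z points out of its mouth. With its foot edge on the board, a beaker let go at up to 20 degrees of lean rocks upright by itself
- beaker5: loose beaker, same kind as beaker1, standing mouth up on the bench at the robot's right (-y), to be brought to the board. Origin on its axis at half height, 40 mm above the bench; z points out of its mouth
- beaker6: loose beaker, same kind as beaker1, standing mouth up on the bench at the robot's right (-y), to be brought to the board. Origin on its axis at half height, 40 mm above the bench; z points out of its mouth
- bowl: a wide buff bowl, 150 mm across the rim and 55 mm high, on the bench beyond the loose beakers; bystander. Origin at the centre of its underside
- bottle: a buff bottle vase, 96 mm across its belly and 165 mm tall, on the bench at the left of the board; bystander. Origin at the centre of its underside
- mug: a buff mug with a handle on its side (its +y), 84 mm diameter and 100 mm tall, on the bench at the far right of the robot; bystander. Origin at the centre of its underside
Mind the look-alikes: they are no part of the job. Leave any blue or green look-alike of the beaker6 alone.

How it is judged:
By the outcome, as a careful person would: the job done as asked, in the order asked, and still so for the second after the job is handed in, with the robot touching nothing.
It also fails if it takes over 72 s, if anything falls off the work surface, if the arm or the gripper's body presses on something with over 40 N, if the wrist force passes 120 N, or if a joint passes its speed limit or range.

## Working session

There is one attempt and no reset: what is moved stays moved. The work goes in short steps, Python scripts to look and compute and a tool call to move; the robot and the scene stay as the last step left them, time stands still between calls to the robot, and variables do not carry over. Pictures are saved under pics/ and viewed, at most 10 in all, crops included, and the job is handed in when it is done.

Besides the shell and the picture viewer there is one more tool, called by a JSON object that holds its "api" and its "payload", one argument or row to a line. drive_tool: Moves the arm, as the interface text tells. Its arguments: {"type":"object","properties":{"deltas":{"type":"string"},"gripper":{"type":"number"}},"required":["deltas"]}

```bash
mkdir -p pics; cat > h.py <<'E'
import numpy as np, cv2
from cell import env
def cam(n):
    p,d=env.read_camera(n); c=env.camera_params(n)
    return p,d,np.array(c["mtx"]),np.array(c["camera_from_world"])
def world(d,K,T):
    v,u=np.mgrid[:d.shape[0],:d.shape[1]]
    P=np.stack([(u-K[0,2])/K[0,0]*d,(v-K[1,2])/K[1,1]*d,d],-1)
    W=(P-T[:3,3])@T[:3,:3]
    W[d==0]=np.nan
    return W
E
python3 - <<'E'
from h import *
a=[]
for n in("top","side"):
    p,d,K,T=cam(n); cv2.imwrite(f"pics/{n}0.png",p[...,::-1]); np.savez(f"{n}0.npz",p=p,d=d,K=K,T=T)
    print(n,-T[:3,:3].T@T[:3,3],T[:3,:3].round(2).tolist(),K[0,0])
s=env.state();print({k:s[k] for k in("t","eef_pos","tcp_rot","opening","ft_force")})
E
```

```text
top [ 480.29817774   -8.26693857 1617.80172292] [[0.03, -1.0, -0.0], [-1.0, -0.03, -0.05], [0.05, 0.0, -1.0]] 450.35792979233076
side [  16.69947604 1001.72481101 1150.82823005] [[-0.9, -0.45, -0.02], [-0.29, 0.62, -0.73], [0.34, -0.65, -0.68]] 432.0348760570537
{'t': 0.1, 'eef_pos': array([ 152.68799596, -605.85856484,  231.13568779]), 'tcp_rot': array([-3.14064139e+00, -7.38552220e-05,  2.46849048e-01]), 'opening': 0.9974824854529173, 'ft_force': array([ 0.43665999, -0.62859976, -0.41610931])}
```

View pics/top0.png

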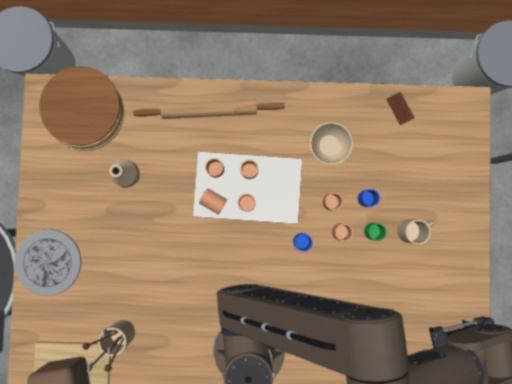

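View pics/side0.png

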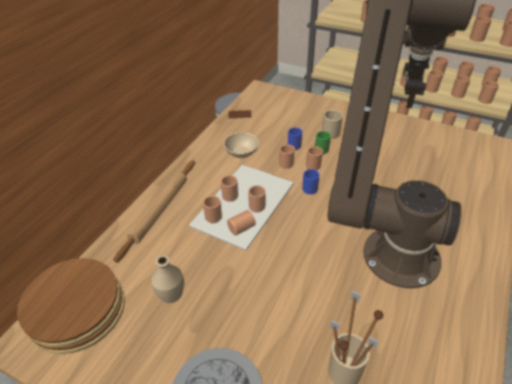

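The top view shows the board around (248,187), with beakers standing at (215,168), (249,169) and (247,203) and the fallen one at (213,201). There are two loose pinkish beakers at (332,202) and (342,232). The look-alikes are blue at (369,198) and (303,242), and green at (375,231). The two pinkish ones match the description, so I'll measure them and confirm with a crop.

```bash
cat >> h.py <<'E'
def beakers(p,d,K,T,zmin=8,amin=60):
    W=world(d,K,T); hsv=cv2.cvtColor(p,cv2.COLOR_RGB2HSV).astype(int)
    m=((hsv[...,0]<12)&(hsv[...,1]>80)&(hsv[...,2]>90)&(W[...,2]>zmin)&(W[...,2]<260)&(W[...,0]>250)).astype(np.uint8)
    n,L,st,c=cv2.connectedComponentsWithStats(m)
    return W,[(L==i) for i in range(1,n) if st[i,4]>amin]
def topfit(W,mk):
    # rim-height points -> enclosing circle in world xy
    z=W[...,2]; zt=np.nanpercentile(z[mk],90); s=mk&(z>zt-8)
    q=W[s][:,:2].astype(np.float32); (c,r)=cv2.minEnclosingCircle(q)
    return np.round(c,1),round(r,1),round(float(zt),1)
E
python3 - <<'E'
from h import *
f=np.load("top0.npz"); p,d,K,T=[f[k] for k in"pdKT"]
W,B=beakers(p,d,K,T)
for b in B:
    v,u=np.nonzero(b); print(u.mean().round(),v.mean().round(),b.sum(),*topfit(W,b))
m=((p.min(2)>190)&(abs(W[...,2]-30)<12)).astype(np.uint8)
m=cv2.morphologyEx(m,cv2.MORPH_CLOSE,np.ones((3,3)))
c=max(cv2.findContours(m,0,2)[0],key=cv2.contourArea)
q=np.array([W[y,x] for x,y in c[:,0]]);q=q[np.isfinite(q).all(1)]
print("board z",np.median(q[:,2]),cv2.minAreaRect(q[:,:2].astype(np.float32)))
# fallen
b=min(B,key=lambda b:abs(np.nonzero(b)[1].mean()-213)+abs(np.nonzero(b)[0].mean()-201))
print("fallen rect",cv2.minAreaRect(W[b][:,:2].astype(np.float32)))
cv2.imwrite("pics/crop0.png",cv2.resize(p[145:255,185:405,::-1],None,fx=3.5,fy=3.5,interpolation=cv2.INTER_CUBIC))
z=np.where(b,W[...,2],0)
print(z[188:216,198:230:2].round().astype(int))
E
```

```text
214.0 167.0 237 [636.3 136.4] 29.1 109.7
249.0 169.0 237 [634.4  19.8] 28.8 110.0
212.0 201.0 357 [525.6 140.4] 39.9 93.0
333.0 202.0 164 [ 533.8 -272.6] 29.8 81.9
246.0 202.0 216 [521.1  25.3] 28.0 108.2
343.0 232.0 152 [ 430.4 -308.3] 29.2 82.1
board z 30.4391684514333 ((577.462158203125, 24.69964599609375), (367.5602111816406, 227.42141723632812), 87.62379455566406)
fallen rect ((523.5374145507812, 141.39793395996094), (77.75564575195312, 54.138763427734375), 61.58909225463867)
[[ 0  0  0  0  0  0  0  0  0  0  0  0  0  0  0  0]
 [ 0  0  0  0  0  0  0  0  0  0  0  0  0  0  0  0]
 [ 0  0  0  0 83 82  0  0  0  0  0  0  0  0  0  0]
 [ 0  0  0  0 87 81 77  0  0  0  0  0  0  0  0  0]
 [ 0  0  0 87 92 89 81 80  0  0  0  0  0  0  0  0]
 [ 0  0  0 87 87 86 81 79 73  0  0  0  0  0  0  0]
 [ 0  0  0 90 85 92 92 75 84 77  0  0  0  0  0  0]
 [ 0  0  0 92 86 85 86 89 81 81 71  0  0  0  0  0]
 [ 0  0 86 92 93 89 84 85 91 88 83 71  0  0  0  0]
 [ 0  0 97 91 90 94 92 91 96 88 78 84  0  0  0  0]
 [ 0  0 89 94 90 90 92 93 85 88 87 90 82  0  0  0]
 [ 0  0 87 95 88 92 90 88 86 88 83 79 82 78  0  0]
 [ 0 83 78 91 88 97 93 93 93 89 88 85 83 80  0  0]
 [ 0 77 80 85 91 85 91 89 95 88 96 95 94 83  0  0]
 [ 0 81 78 80 87 90 92 95 90 89 94 88 96 89  0  0]
 [ 0  0 84 82 80 88 89 92 89 89 86 90 90  0  0  0]
 [ 0  0  0 81 80 84 83 87 93 94 92 89 95  0  0  0]
 [ 0  0  0 74 80 79 83 84 87 92 87 87 93  0  0  0]
 [ 0  0  0  0 69 80 86 88 88 88 91 89 87  0  0  0]
 [ 0  0  0  0  0 76 87 85 86 81 90 87 34  0  0  0]
 [ 0  0  0  0  0  0 77 79 84 92 88 89  0  0  0  0]
 [ 0  0  0  0  0  0  0 75 76 78 81 90  0  0  0  0]
 [ 0  0  0  0  0  0  0  0 78 85 86 83  0  0  0  0]
 [ 0  0  0  0  0  0  0  0  0 74 79  0  0  0  0  0]
 [ 0  0  0  0  0  0  0  0  0 75 78  0  0  0  0  0]
 [ 0  0  0  0  0  0  0  0  0  0  0  0  0  0  0  0]
 [ 0  0  0  0  0  0  0  0  0  0  0  0  0  0  0  0]
 [ 0  0  0  0  0  0  0  0  0  0  0  0  0  0  0  0]]
```

View pics/crop0.png

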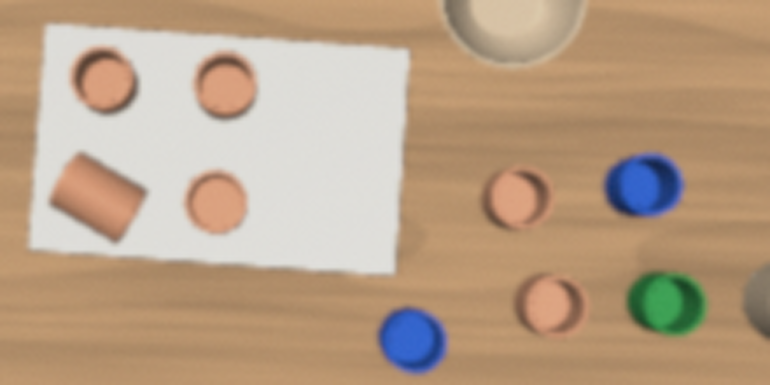

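The crop confirms it: the two pinkish beakers, at crop pixels (518,197) and (552,303), are the loose ones, and the blue and green ones aren't part of the job. Next I need to know which way the fallen beaker's mouth points.

```bash
python3 - <<'E'
from h import *
f=np.load("side0.npz"); p,d,K,T=[f[k] for k in"pdKT"]
cv2.imwrite("pics/crop1.png",cv2.resize(p[165:255,185:305,::-1],None,fx=6,fy=6,interpolation=cv2.INTER_CUBIC))
W,B=beakers(p,d,K,T)
for b in B:
    v,u=np.nonzero(b); print(u.mean().round(),v.mean().round(),b.sum(),*topfit(W,b))
E
```

```text
240.0 220.0 140 [513.2 149.5] 38.6 91.0
```

View pics/crop1.png

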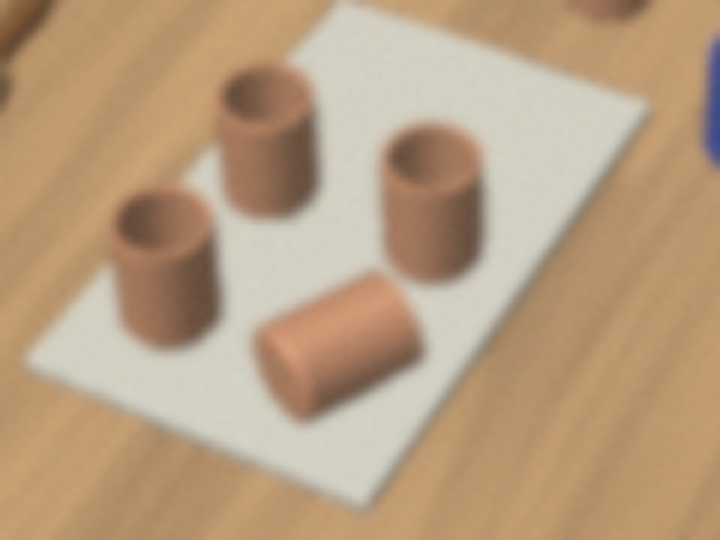

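The side crop shows a flat foot face at crop (290,370), which is the +x/+y end. So the mouth points to -x/-y, along about (-0.476, -0.88). I'll grip near the mouth with the fingers across the beaker, at tool yaw 61.6°.

{"api": "drive_tool", "payload": {
  "deltas": "0.25 0.32 0 0.0265;0.25 0.32 0 0.0265;0.25 0.32 0 0.0265;0.25 0.32 0 0.0265;0.25 0.32 0 0.0265;0.25 0.32 0 0.0265;0.25 0.32 0 0.0265;0.25 0.32 0 0.0265;0.25 0.32 0 0.0265;0.25 0.32 0 0.0265",
  "gripper": 0
}}

```text
t: 0.93
eef_pos: [403.5, -284.2, 231.6]
tcp_rot: [-3.141, -0.0, 1.083]
ft_force: [0.0, -0.7, -0.1]
opening: 0.999
grip_force: 0.0
```

{"api": "drive_tool", "payload": {
  "deltas": "0.11 0.4 0 0;0.11 0.4 0 0;0.11 0.4 0 0;0.11 0.4 0 0;0.11 0.4 0 0;0.11 0.4 0 0;0.11 0.4 0 0;0.11 0.4 0 0;0.11 0.4 0 0;0.1 0.4 0 0"
}}

```text
t: 1.77
eef_pos: [511.8, 116.1, 231.6]
tcp_rot: [-3.142, 0.0, 1.079]
ft_force: [0.4, 0.3, 0.1]
opening: 1.003
grip_force: 0.0
```

{"api": "drive_tool", "payload": {
  "deltas": "0 0 0 0;0 0 0 0"
}}

```text
t: 1.93
eef_pos: [511.5, 115.7, 231.2]
tcp_rot: [-3.141, 0.001, 1.083]
ft_force: [-0.8, -0.8, 0.3]
opening: 1.0
grip_force: 0.0
```

{"api": "drive_tool", "payload": {
  "deltas": "0 0.02 -0.35 0;0 0 -0.35 0;0 0 -0.35 0;0 0 -0.3 0;0 0 -0.2 0;0 0 -0.1 0;0 0 -0.07 0;0 0 0 0"
}}

```text
t: 2.6
eef_pos: [511.6, 115.2, 59.1]
tcp_rot: [-3.141, 0.001, 1.078]
ft_force: [0.3, 0.1, -0.3]
opening: 1.001
grip_force: 0.0
```

{"api": "drive_tool", "payload": {
  "deltas": "0 0 0 0;0 0 0 0;0 0 0 0;0 0 0 0;0 0 0 0;0 0 0 0",
  "gripper": 0.36
}}

```text
t: 3.1
eef_pos: [511.5, 116.0, 60.0]
tcp_rot: [3.142, 0.0, 1.08]
ft_force: [-0.8, 0.2, 6.8]
opening: 0.66
grip_force: 17.5
```

{"api": "drive_tool", "payload": {
  "deltas": "0 0 0 0;0 0 0 0;0 0 0.03 0;0 0 0.03 0",
  "gripper": 0.345
}}

```text
t: 3.43
eef_pos: [511.7, 115.9, 65.8]
tcp_rot: [-3.142, 0.0, 1.079]
ft_force: [-0.3, -0.4, -1.4]
opening: 0.66
grip_force: 24.4
```

{"api": "drive_tool", "payload": {
  "deltas": "0 0 0.1 0;0 0 0.15 0;0 0 0.15 0;0 0 0.15 0;0 0 0.1 0;0 0 0 0;0 0 0 0"
}}

```text
t: 4.02
eef_pos: [511.8, 115.9, 131.1]
tcp_rot: [3.141, -0.001, 1.079]
ft_force: [-0.4, 0.7, -2.1]
opening: 0.658
grip_force: 24.5
```

```bash
python3 - <<'E'
from h import *
p,d,K,T=cam("side")
cv2.imwrite("pics/s2.png",cv2.resize(p[140:260,165:325,::-1],None,fx=4,fy=4,interpolation=cv2.INTER_CUBIC))
E
```

```text
(no output)
```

View pics/s2.png

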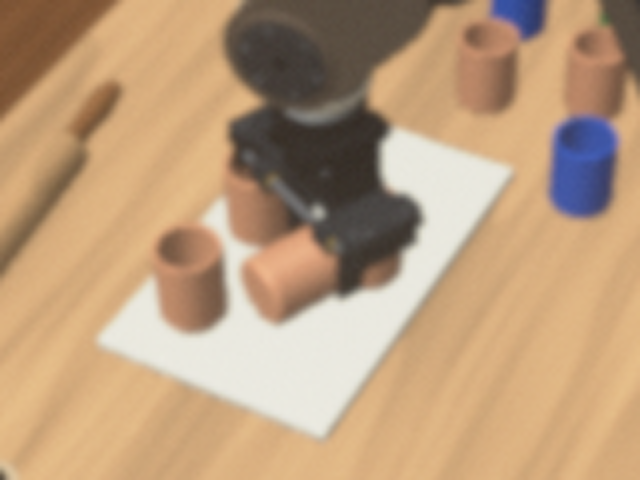

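The beaker is still held level at (290,270) and hasn't swung. I'll go back down to just above the board and look for a lighter grip that lets it pivot.

{"api": "drive_tool", "payload": {
  "deltas": "0 0 -0.2 0;0 0 -0.2 0;0 0 -0.15 0;0 0 -0.08 0;0 0 -0.04 0;0 0 0 0"
}}

```text
t: 4.57
eef_pos: [511.4, 115.9, 62.7]
tcp_rot: [-3.14, 0.001, 1.079]
ft_force: [-0.3, 0.2, -0.9]
opening: 0.658
grip_force: 24.5
```

{"api": "drive_tool", "payload": {
  "deltas": "0 0 0 0;0 0 0 0;0 0 0 0",
  "gripper": 0.341
}}

```text
t: 4.82
eef_pos: [512.0, 116.0, 64.4]
tcp_rot: [3.14, -0.001, 1.079]
ft_force: [0.7, -0.3, -2.1]
opening: 0.662
grip_force: 14.7
```

{"api": "drive_tool", "payload": {
  "deltas": "0 0 0 0;0 0 0 0;0 0 0 0",
  "gripper": 0.338
}}

```text
t: 5.07
eef_pos: [511.8, 115.9, 64.0]
tcp_rot: [3.141, -0.0, 1.079]
ft_force: [0.4, -0.8, -1.4]
opening: 0.662
grip_force: 7.8
```

{"api": "drive_tool", "payload": {
  "deltas": "0 0 0 0;0 0 0 0;0 0 0.04 0;0 0 0.06 0;0 0 0.08 0;0 0 0.08 0;0 0 0.08 0;0 0 0.08 0;0 0 0 0",
  "gripper": 0.3365
}}

```text
t: 5.82
eef_pos: [512.4, 116.0, 107.6]
tcp_rot: [3.139, -0.002, 1.079]
ft_force: [-0.4, -0.2, 0.3]
opening: 0.661
grip_force: 0.1
```

```bash
cat >> h.py <<'E'
def tilt(near,R=130):
    "held beaker: PCA-ish extents of visible pink points near the tool, both views"
    for n in("side","top"):
        p,d,K,T=cam(n); W=world(d,K,T); hsv=cv2.cvtColor(p,cv2.COLOR_RGB2HSV).astype(int)
        m=(hsv[...,0]<14)&(hsv[...,1]>80)&(hsv[...,2]>70)&(np.hypot(W[...,0]-near[0],W[...,1]-near[1])<R)&(W[...,2]>25)
        nl,L,st,c=cv2.connectedComponentsWithStats(m.astype(np.uint8))
        for i in range(1,nl):
            if st[i,4]>40:
                q=W[L==i]; print(n,c[i].round(),st[i,4],np.percentile(q,[3,50,97],axis=0).round().tolist())
        cv2.imwrite(f"pics/{n}_last.png",cv2.resize(p[140:260,165:325,::-1],None,fx=4,fy=4,interpolation=cv2.INTER_CUBIC))
E
python3 -c "
from h import *
s=env.state();print(s['opening'],s['grip_force'],s['eef_pos']);tilt(s['eef_pos'],90)"
```

```text
0.6607823073161014 0.06708051852911012 [512.43199768 116.00772752 107.60781739]
side [240. 217.] 373 [[486.0, 104.0, 63.0], [515.0, 155.0, 94.0], [543.0, 177.0, 128.0]]
top [242. 203.] 101 [[498.0, 27.0, 30.0], [520.0, 38.0, 37.0], [542.0, 50.0, 112.0]]
```

View pics/side_last.png

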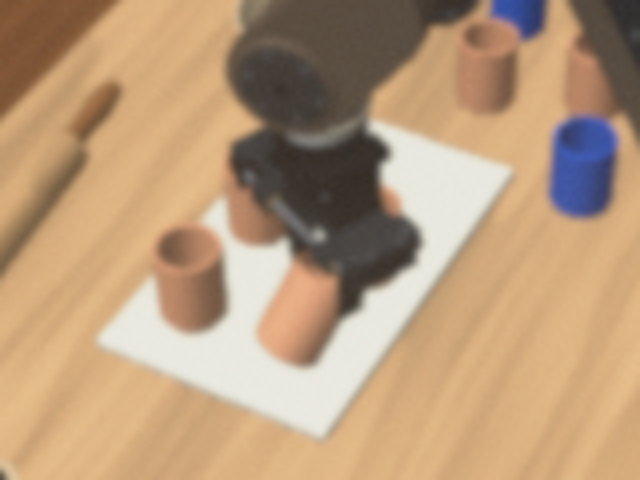

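It did swing: the foot is now down at (290,350) and the beaker leans at mid-angle. I'll work out the lean from its silhouette direction in the image.

```bash
python3 - <<'E'
from h import *
c=env.camera_params("side");K,T=np.array(c["mtx"]),np.array(c["camera_from_world"])
def pr(X): x=K@(T[:3,:3]@X+T[:3,3]); return (x[:2]/x[2]-[165,140])*4
P=np.array([512.,116,109]); f=np.array([.476,.88,0])
for a in range(0,91,10):
    r=np.radians(a); ax=np.cos(r)*f-np.sin(r)*np.array([0,0,1])
    n=-(np.sin(r)*f+np.cos(r)*np.array([0,0,1]))
    print(a,pr(P).round(),pr(P+69*ax).round(), "low edge z",(P+69*ax+28.5*n)[2].round(), (pr(P+69*ax)-pr(P)).round())
E
```

```text
0 [325. 272.] [255. 307.] low edge z 80.0 [-69.  35.]
10 [325. 272.] [257. 317.] low edge z 69.0 [-67.  45.]
20 [325. 272.] [261. 325.] low edge z 59.0 [-63.  53.]
30 [325. 272.] [267. 331.] low edge z 50.0 [-57.  59.]
40 [325. 272.] [275. 335.] low edge z 43.0 [-50.  63.]
50 [325. 272.] [284. 337.] low edge z 38.0 [-41.  65.]
60 [325. 272.] [294. 338.] low edge z 35.0 [-31.  66.]
70 [325. 272.] [304. 336.] low edge z 34.0 [-20.  64.]
80 [325. 272.] [316. 333.] low edge z 36.0 [-9. 61.]
90 [325. 272.] [327. 327.] low edge z 40.0 [ 3. 56.]
```

{"api": "drive_tool", "payload": {
  "deltas": "0 0 0 0;0 0 0 0;0 0 0.04 0;0 0 0.04 0;0 0 0 0",
  "gripper": 0.339
}}

```text
t: 6.33
eef_pos: [512.0, 116.0, 114.3]
tcp_rot: [3.141, -0.0, 1.079]
ft_force: [0.1, 0.4, 0.0]
opening: 0.661
grip_force: 0.0
```

```bash
cat >> h.py <<'E'
def lean(f,pad):
    "side-view axis direction of held beaker, by minAreaRect-free PCA of edges: print mask moments and predicted directions"
    p,d,K,T=cam("side"); W=world(d,K,T); hsv=cv2.cvtColor(p,cv2.COLOR_RGB2HSV).astype(int)
    m=(hsv[...,0]<14)&(hsv[...,1]>80)&(hsv[...,2]>70)&(np.hypot(W[...,0]-pad[0],W[...,1]-pad[1])<95)&(W[...,2]>33)
    nl,L,st,c=cv2.connectedComponentsWithStats(m.astype(np.uint8)); i=1+st[1:,4].argmax(); b=L==i
    q=W[b]; h=(q[:,:2]-pad[:2])@f
    print("area",st[i,4],"z",np.percentile(q[:,2],[1,99]).round(),"along f",np.percentile(h,[1,50,99]).round())
    rows=[(v,np.nonzero(b[v])[0].min(),np.nonzero(b[v])[0].max()) for v in range(384) if b[v].any()]
    print([(int(v),int(a),int(e)) for v,a,e in rows[::2]])
E
python3 -c "
from h import *
s=env.state();print(s['opening'],s['grip_force'],s['eef_pos']);lean(np.array([.476,.88]),s['eef_pos'])"
```

```text
0.6609705883143083 0.0 [511.99864687 115.96018786 114.31220215]
area 376 z [ 42. 112.] along f [25. 57. 82.]
[(210, 230, 238), (212, 227, 241), (214, 226, 241), (216, 226, 242), (218, 226, 241), (220, 226, 241), (222, 226, 241), (224, 227, 241), (226, 227, 241), (228, 227, 241), (230, 227, 241), (232, 228, 240), (234, 229, 239)]
```

The silhouette is now vertical (columns 226-241, rows 210-234, top at z 112), so the beaker has slipped free and rocked upright on the board. I'll open, rise clear and measure it.

{"api": "drive_tool", "payload": {
  "deltas": "0 0 0 0;0 0 0 0;0 0 0.2 0;0 0 0.3 0;0 0 0.3 0;-0.2 -0.2 0.2 0;-0.3 -0.2 0 0;-0.3 -0.2 0 0;-0.2 -0.2 0 0;0 0 0 0",
  "gripper": 0.25
}}

```text
t: 7.22
eef_pos: [408.2, 34.3, 213.7]
tcp_rot: [-3.14, 0.001, 1.078]
ft_force: [0.8, -0.6, 0.6]
opening: 0.752
grip_force: 0.0
```

```bash
cat >> h.py <<'E'
def rims(ztop=(110,80)):
    "rim circle: pink pixels, ray cast outline onto rim plane"
    p,d,K,T=cam("top"); W,B=beakers(p,d,K,T)
    for b in B:
        v,u=np.nonzero(b); print(u.mean().round(),v.mean().round(),int(b.sum()),*topfit(W,b))
    return p
E
python3 - <<'E'
from h import *
p=rims(); s=cam("side")[0]
cv2.imwrite("pics/v3.png",np.hstack([cv2.resize(a[...,::-1],(400,400),interpolation=cv2.INTER_CUBIC) for a in(p[130:250,170:290],s[150:270,180:300])]))
E
```

```text
214.0 167.0 237 [636.4 137.3] 29.0 109.8
249.0 169.0 236 [634.8  18.1] 29.3 109.5
206.0 196.0 241 [536.5 159.1] 29.3 110.2
333.0 201.0 161 [ 534.6 -272.6] 29.6 81.5
246.0 201.0 193 [521.1  24.8] 27.7 106.4
342.0 232.0 161 [ 431.3 -308.8] 29.5 81.2
```

View pics/v3.png

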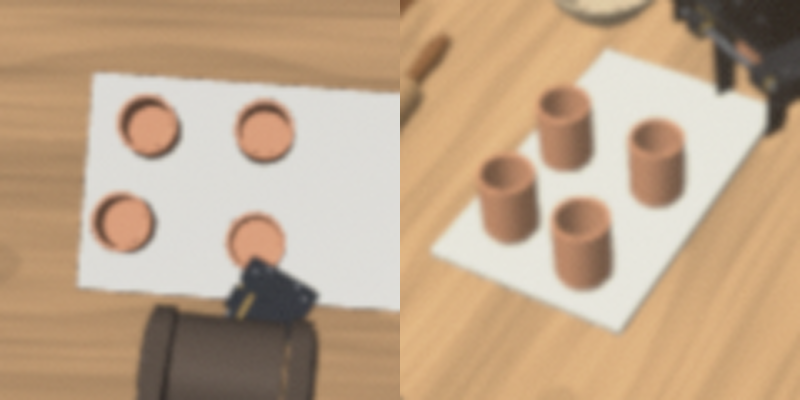

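The fallen beaker now stands upright at about (536.5, 159.1); it appears at (125,222) in the left panel and (582,240) in the right. It belongs at near1, about (524.3, 141), so I'll shift it there.

{"api": "drive_tool", "payload": {
  "deltas": "0.25 0.25 0 0;0.3 0.3 0 0;0.3 0.3 0 0;0.25 0.25 0 0;0.18 0.15 0 0;0 0 -0.3 0;0 0 -0.3 0;0 0 -0.3 0;0 0 -0.2 0;0 0 -0.1 0",
  "gripper": 0
}}

```text
t: 8.15
eef_pos: [538.2, 160.7, 90.5]
tcp_rot: [-3.139, 0.002, 1.08]
ft_force: [-0.3, -0.0, 0.3]
opening: 1.002
grip_force: 0.0
```

{"api": "drive_tool", "payload": {
  "deltas": "0 0 0 0;0 0 0 0"
}}

```text
t: 8.32
eef_pos: [539.2, 160.4, 93.7]
tcp_rot: [-3.142, 0.0, 1.08]
ft_force: [-0.2, -0.7, 0.7]
opening: 0.998
grip_force: 0.0
```

{"api": "drive_tool", "payload": {
  "deltas": "-0.02 -0.01 0 0;0 0 0 0;0 0 0 0;0 0 0 0;0 0 0 0;0 0 0 0;0 0 0 0;0 0 0 0",
  "gripper": 0.4
}}

```text
t: 8.98
eef_pos: [536.6, 158.9, 94.1]
tcp_rot: [3.141, -0.0, 1.079]
ft_force: [-2.7, 0.2, 5.8]
opening: 0.653
grip_force: 30.0
```

{"api": "drive_tool", "payload": {
  "deltas": "0 0 0.05 0;0 0 0.1 0;-0.04 -0.06 0.05 0;-0.08 -0.12 0 0;0 0 0 0;0 0 0 0"
}}

```text
t: 9.48
eef_pos: [524.5, 140.3, 114.2]
tcp_rot: [3.141, -0.0, 1.078]
ft_force: [-0.3, 0.0, -1.5]
opening: 0.653
grip_force: 30.0
```

{"api": "drive_tool", "payload": {
  "deltas": "0 0 -0.08 0;0 0 -0.06 0;0 0 -0.03 0;0 0 -0.015 0;0 0 -0.01 0;0 0 -0.005 0;0 0 0 0;0 0 0 0"
}}

```text
t: 10.15
eef_pos: [524.4, 141.0, 94.1]
tcp_rot: [-3.141, 0.0, 1.08]
ft_force: [-4.5, 0.3, 8.3]
opening: 0.656
grip_force: 30.0
```

{"api": "drive_tool", "payload": {
  "deltas": "0 0 0 0;0 0 0 0;0 0 0 0;0 0 0 0;0 0 0.1 0;0 0 0.3 0;0 0 0.3 0;0 0 0.3 0;0 -0.2 0.1 0;0 -0.3 0 0",
  "gripper": 0.1
}}

```text
t: 10.98
eef_pos: [525.6, 91.9, 207.3]
tcp_rot: [3.137, -0.003, 1.082]
ft_force: [0.8, 0.6, -0.3]
opening: 0.899
grip_force: 0.0
```

{"api": "drive_tool", "payload": {
  "deltas": "0 -0.36 0 0;0 -0.4 0 0;0 -0.4 0 0;0 -0.4 0 0;0 -0.4 0 0;0 -0.4 0 0;0.1 -0.4 0 0;0 -0.4 0 0;0 -0.3 0 0;0 -0.18 0 0",
  "gripper": 0
}}

```text
t: 11.82
eef_pos: [534.3, -276.5, 204.2]
tcp_rot: [3.141, 0.0, 1.077]
ft_force: [-0.3, 0.5, -0.3]
opening: 1.0
grip_force: 0.0
```

```bash
python3 -c "
from h import *
p=rims();print(env.state()['eef_pos'])"
```

```text
214.0 167.0 191 [636.6 137.1] 29.1 110.6
249.0 168.0 168 [634.9  17.9] 29.3 110.8
211.0 199.0 171 [526.2 141. ] 29.5 110.3
245.0 201.0 104 [521.   24.9] 27.7 112.0
[ 534.37105097 -278.10510142  204.09423233]
```

near1 is set at (526, 141), which is well in line. Next is beaker5.

{"api": "drive_tool", "payload": {
  "deltas": "0 0.05 -0.3 0;0 0 -0.3 0;0 0 -0.3 0;0 0 -0.25 0;0 0 -0.15 0;0 0 -0.1 0;0 0 0 0;0 0 0 0"
}}

```text
t: 12.53
eef_pos: [534.9, -268.1, 64.2]
tcp_rot: [3.141, 0.0, 1.079]
ft_force: [0.1, -0.5, 0.7]
opening: 1.002
grip_force: 0.0
```

{"api": "drive_tool", "payload": {
  "deltas": "0 0 0 0;0 0 0 0;0 0 0 0;0 0 0 0;0 0 0 0;0 0 0 0;0 0 0 0",
  "gripper": 0.4
}}

```text
t: 13.12
eef_pos: [534.9, -268.4, 64.0]
tcp_rot: [3.141, 0.0, 1.079]
ft_force: [0.2, -1.1, 3.1]
opening: 0.638
grip_force: 29.7
```

{"api": "drive_tool", "payload": {
  "deltas": "0 0 0.1 0;0 0 0.3 0;0 0 0.3 0;0 0 0.05 0;0.15 0.25 0 0;0.17 0.32 0 0;0.17 0.32 0 0;0.17 0.32 0 0;0.16 0.3 0 0;0.1 0.18 0 0"
}}

```text
t: 13.95
eef_pos: [627.4, -96.1, 138.6]
tcp_rot: [-3.141, -0.0, 1.081]
ft_force: [-0.1, -0.3, -1.9]
opening: 0.641
grip_force: 29.7
```

{"api": "drive_tool", "payload": {
  "deltas": "0.05 0.09 0 0;0 0 0 0;0 0 -0.15 0;0 0 -0.1 0;0 0 0 0;0 0 0 0"
}}

```text
t: 14.45
eef_pos: [630.9, -91.2, 113.1]
tcp_rot: [-3.14, 0.001, 1.078]
ft_force: [0.3, -0.4, -2.0]
opening: 0.64
grip_force: 29.7
```

{"api": "drive_tool", "payload": {
  "deltas": "0.007 0.01 -0.08 0;0 0 -0.05 0;0 0 -0.03 0;0 0 -0.015 0;0 0 -0.01 0;0 0 0 0;0 0 0 0"
}}

```text
t: 15.03
eef_pos: [632.4, -89.1, 95.3]
tcp_rot: [3.141, -0.0, 1.079]
ft_force: [1.4, -0.4, -1.8]
opening: 0.642
grip_force: 29.7
```

{"api": "drive_tool", "payload": {
  "deltas": "0 0 -0.008 0;0 0 -0.006 0;0 0 0 0;0 0 0 0"
}}

```text
t: 15.37
eef_pos: [632.5, -89.1, 94.0]
tcp_rot: [3.141, -0.0, 1.079]
ft_force: [0.9, 0.9, 0.8]
opening: 0.642
grip_force: 29.7
```

{"api": "drive_tool", "payload": {
  "deltas": "0 0 0 0;0 0 0 0;0 0 0 0;0 0 0 0;0 0 0.1 0;0 0 0.3 0;0 0 0.3 0;0 0 0.3 0;-0.2 -0.2 0.1 0;-0.27 -0.3 0 0",
  "gripper": 0.1
}}

```text
t: 16.2
eef_pos: [586.9, -138.3, 207.5]
tcp_rot: [3.135, -0.001, 1.083]
ft_force: [0.1, -0.7, -1.4]
opening: 0.903
grip_force: 0.0
```

{"api": "drive_tool", "payload": {
  "deltas": "-0.27 -0.3 0 0;-0.27 -0.3 0 0;-0.27 -0.3 0 0;-0.27 -0.3 0 0;-0.27 -0.3 0 0;-0.2 -0.2 0 0;0 0 0 0;0 0 0 0",
  "gripper": 0
}}

```text
t: 16.87
eef_pos: [429.6, -310.1, 204.5]
tcp_rot: [3.141, 0.0, 1.076]
ft_force: [0.0, -0.1, 0.6]
opening: 1.002
grip_force: 0.0
```

```bash
python3 -c "
from h import *
p=rims();print(env.state()['eef_pos'])"
```

```text
214.0 167.0 217 [636.2 137. ] 29.1 109.8
249.0 169.0 212 [634.7  18.5] 29.0 109.8
282.0 171.0 199 [630.9 -93.9] 28.9 109.8
212.0 200.0 213 [526.6 141. ] 29.1 110.1
246.0 202.0 163 [520.9  25.2] 27.9 109.1
336.0 230.0 66 [ 435.  -293.7] 23.2 83.2
[ 430.33267092 -309.36295764  204.40205943]
```

far3 sits at (630.9, -93.9). The tool is now over beaker6, so I'll descend and grip.

{"api": "drive_tool", "payload": {
  "deltas": "0 0 -0.3 0;0 0 -0.3 0;0 0 -0.3 0;0 0 -0.25 0;0 0 -0.15 0;0 0 -0.1 0;0 0 0 0;0 0 0 0"
}}

```text
t: 17.58
eef_pos: [431.0, -308.7, 64.0]
tcp_rot: [3.142, -0.0, 1.08]
ft_force: [0.2, 0.6, 0.3]
opening: 1.001
grip_force: 0.0
```

{"api": "drive_tool", "payload": {
  "deltas": "0 0 0 0;0 0 0 0;0 0 0 0;0 0 0 0;0 0 0 0;0 0 0 0;0 0 0 0",
  "gripper": 0.4
}}

```text
t: 18.17
eef_pos: [430.2, -309.1, 64.1]
tcp_rot: [3.142, 0.0, 1.079]
ft_force: [-2.6, 2.2, 4.9]
opening: 0.653
grip_force: 30.0
```

{"api": "drive_tool", "payload": {
  "deltas": "0 0 0.1 0;0 0 0.3 0;0 0 0.3 0;0 0 0.3 0;0.1 0.2 0 0;0.15 0.35 0 0;0.15 0.35 0 0;0.15 0.35 0 0;0.15 0.35 0 0;0.1 0.35 0 0"
}}

```text
t: 19.0
eef_pos: [511.2, -112.5, 164.4]
tcp_rot: [3.141, -0.0, 1.079]
ft_force: [0.9, -0.4, -2.1]
opening: 0.658
grip_force: 30.0
```

{"api": "drive_tool", "payload": {
  "deltas": "0.05 0.25 0 0;0 0 0 0;0 0 -0.25 0;0 0 -0.2 0;0 0 -0.05 0;0 0 0 0;0 0 0 0"
}}

```text
t: 19.58
eef_pos: [515.5, -89.5, 114.4]
tcp_rot: [3.141, -0.0, 1.079]
ft_force: [-0.5, -0.2, -1.4]
opening: 0.657
grip_force: 30.0
```

{"api": "drive_tool", "payload": {
  "deltas": "0 0.005 -0.08 0;0 0 -0.05 0;0 0 -0.03 0;0 0 -0.02 0;0 0 -0.01 0;0 0 -0.008 0;0 0 0 0;0 0 0 0"
}}

```text
t: 20.25
eef_pos: [515.4, -88.7, 94.1]
tcp_rot: [3.141, -0.0, 1.079]
ft_force: [-0.8, 0.2, -1.2]
opening: 0.658
grip_force: 30.0
```

{"api": "drive_tool", "payload": {
  "deltas": "0 0 -0.005 0;0 0 -0.005 0;0 0 0 0;0 0 0 0"
}}

```text
t: 20.58
eef_pos: [515.4, -88.6, 94.0]
tcp_rot: [3.141, -0.0, 1.079]
ft_force: [-4.9, 0.4, 12.8]
opening: 0.658
grip_force: 30.0
```

Contact is made, so I'll release, retreat and check.

{"api": "drive_tool", "payload": {
  "deltas": "0 0 0 0;0 0 0 0;0 0 0 0;0 0 0 0;0 0 0.1 0;0 0 0.3 0;0 0 0.3 0;0 0 0.3 0;-0.1 -0.2 0.1 0;-0.1 -0.35 0 0",
  "gripper": 0.1
}}

```text
t: 21.42
eef_pos: [496.1, -142.6, 206.5]
tcp_rot: [3.137, -0.001, 1.083]
ft_force: [0.7, -0.1, -0.7]
opening: 0.902
grip_force: 0.0
```

{"api": "drive_tool", "payload": {
  "deltas": "-0.1 -0.4 0 0;-0.1 -0.4 0 0;-0.1 -0.4 0 0;0 -0.4 0 0;0 -0.4 0 0;0 -0.4 0 0;0 0 0 0"
}}

```text
t: 22.0
eef_pos: [464.8, -389.7, 203.4]
tcp_rot: [3.139, 0.002, 1.075]
ft_force: [0.1, 0.8, -0.2]
opening: 0.902
grip_force: 0.0
```

```bash
python3 - <<'E'
from h import *
p=rims(); s=cam("side")[0]; print(env.state()['eef_pos'])
cv2.imwrite("pics/v4.png",np.hstack([cv2.resize(a[...,::-1],(400,400),interpolation=cv2.INTER_CUBIC) for a in(p[130:250,185:305],s[130:250,190:310])]))
E
```

```text
213.0 167.0 152 [636.3 137.1] 28.8 110.5
249.0 168.0 134 [634.7  18.8] 29.2 110.9
283.0 171.0 143 [630.1 -93.6] 28.8 111.4
211.0 199.0 142 [526.4 141.3] 29.7 111.6
244.0 200.0 75 [522.   25.4] 27.3 110.0
281.0 204.0 110 [516.  -88.6] 28.5 111.2
[ 464.73571898 -384.62394826  202.96374114]
```

View pics/v4.png

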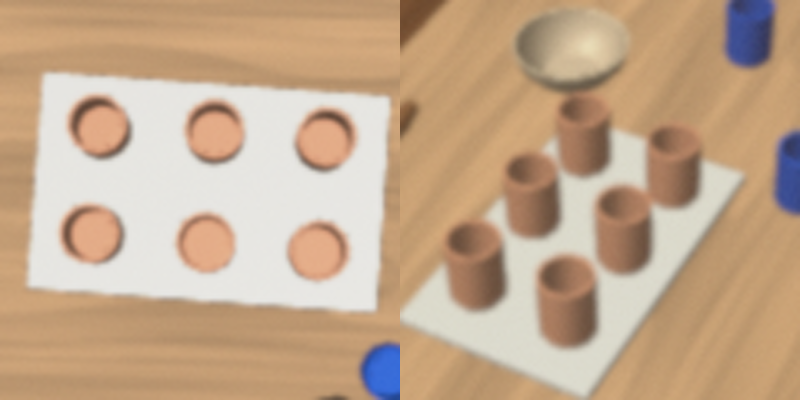

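Both views show two rows of three, all upright, and each of the three I placed is within about 2 mm of its target. I'm handing it in.

```bash
python3 -c "
from cell import env
print(env.job_done())"
```

```text
the job is handed in; nothing more can be done
None
```

The job is handed in after about 22 s of robot time: the board carries two rows of three beakers, all mouth up, and the bystanders and look-alikes were left alone; the fallen beaker slipped from a light grip with its foot on or just above the board and rocked upright by itself, rather than being set down in a full grip.

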